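Control vial from behind the spring flap

TASK

Two small vials stand behind the clear spring flap of the vial station. Push the flap back with the side of the hand, hold it open that way while you grip the black-capped vial, take it out and stand it upright in the pocket of the blue reader cradle, then let go. Leave the white-capped vial standing where it is, do not lay the black-capped one over, and let the flap spring shut.

Things in the scene. Friction and masses are not known exactly. Their poses are not given: they have to be found in the camera images.
- black_vial_center (a point): Vial to move: upright, round, 50 tall, 25 across all the way; white label with a thin yellow band, black cap over the top 14; 28 to 56 g. Point: its centre, 25 above its underside; z up its axis. It starts in either of the station's two pockets, its underside 10 and its top 60 above the work surface.
- white_vial_center (a point): Vial of the same size and shape with a white cap and a thin blue band, in the station's other pocket; it must stay. The point is its centre, z up.
- station: Fixed teal slab 120 deep (x), 230 wide (y), 20 high, with two square pockets 30 wide, 10 deep at x +18, y -48 and +48. Grey back wall 30 high at x 60 to 74; grey cheeks 34 high at the rear corners only (x 40 to 74, y 115 to 123 either side); else open. Origin: centre of the slab's underside; x from its open front (towards the robot, within 20 degrees) to its back, y along the hinge, z up.
- flap (a joint): Clear plate 220 wide, 95 long, orange rim, hinged along station y at x 50, z 25. Shut (0 rad) it leans 68 degrees above level over the vials, orange top bar (8 thick) at x 14, z 113: no way down. Pushing the bar to +x opens it (about 2 N; upright 0.38, stop 0.9), rising 7: keep it off ledges of the hand. Springs shut. A hand let down in front, then moved level to +x round a vial holds it open.
- cradle_pocket (a point): Blue reader cradle: fixed block 100 x 100 x 20 high with one square pocket 40 wide, 10 deep in its middle; a grey reader box 30 deep (x 50 to 80), 80 wide, 70 high with a red window stands at its +x side. Point: centre of the pocket's floor, 10 above the work surface; z up, x towards the reader box.
Things that resemble listed ones, but are neither listed nor needed, are in the scene too. There is more than one size of the part that bears cradle_pocket; the job needs the middle-sized.

How it is judged:
By the outcome, as a careful person would: the job done as asked, in the order asked, and still so for the second after the job is handed in, with the robot touching nothing.
It also fails if it takes over 45 s, if anything falls off the work surface, if the arm or the gripper's body presses on something with over 40 N, if the wrist force passes 120 N, or if a joint passes its speed limit or range.

ROBOT

A 6-joint arm with a two-finger parallel gripper is mounted at the origin on the work surface. World frame = base frame: x ahead of the robot, y to its left, z up, the work surface at z = 0. Lengths are in m, angles in rad, forces in N, time in s.
With the tool pointing down it reaches from about 0.425 to 0.95 m from the base axis. Payload 3.5 kg.
Tool frame: the origin (TCP) lies on the centre line of the jaws, within the pads' length; the fingertips stand 14 mm ahead of it and the grasp point (between the pads) lies 5 mm behind it (ctrl.finger_overhang is the distance from the TCP to the fingertips, in m); z points along the fingers, y is the line along which they close (so a half turn about z gives the same grasp; the last joint's range is limited). The gripper opens to 85 mm and grips with 20 to 120 N. Pads are 22 mm wide; open, the fingers measure 114 mm over their backs; the gripper's body (76 mm by 85 mm) begins 54 mm behind the grasp point. The pads swing forward as they close: fully open they stand 13 mm farther back than shut.
Start: joints at [1.145, 0.286, 1.577, -0, 1.279, -0.15], TCP at [0.184, 0.649, 0.245] pointing down, gripper open.
Joint ranges: [-2.77, 2.77], [-0.9, 2.22], [0.21, 2.48], [-1.53, 4.67], [0.24, 2.81], [-2.84, 2.84]. Speed limits (rad/s): [2.79, 2.79, 3.14, 3.14, 3.14, 3.14].

INTERFACE

Orientations are given as a unit quaternion [x, y, z, w].
In Python, from plant import ctrl gives the robot as it stands.
- The arm moves only by the tool send_rows, never from a script. Its argument "moves" is text: rows parted by semicolons, each of 7 numbers parted by spaces: the turn, a rotation vector about the tool's x, y, z in units of 360 degrees (1.0 is 360 degrees), then the shift along the tool's x, y, z in units of 20 cm (1.0 is 20 cm), then the gripper's target within -1 to 1 (fully open at 1, half-way at 0, shut at -1). A call has 1 to 12 rows; each row is the pose to reach, as a shift and turn from the pose commanded when the call began, along the tool's axes at that moment, turning the shorter way round; what a row does not reach only later rows make up. A row lasts 1/8 s, in which the tool goes at most 62.5 mm and 10.7 degrees, less where a joint would pass 70% of its speed; a pose out of reach is approached as far as the arm can. A call with a number of a shift or a turn outside -1 to 1 is refused whole. A call with a gripper value outside its range is refused whole. The fingers move at their own pace and stop on an object; "newtons" is the grip in N (left out, the last holds). Time passes only in rows, so rows that repeat a pose let the fingers close. It gives the time, the measured TCP pose, the force, the opening and the grip force at its end, in the units of the state.
- ctrl.get_state(): the state, without advancing time (a new reading comes with each control period).
- ctrl.read_camera(name): name is "scene" or "top" or "wrist"; returns a dict with "image" (420x560x3 uint8, red, green, blue), "fovy" (degrees; the focal length in pixels is half the picture's height over the tangent of half this angle, whatever the lens; pixels are square), "cx", "cy" (the principal point, pixels), "distortion" ([k1, k2, p1, p2, k3] as OpenCV has them; the pictures are not rectified), "extrinsics" (4x4, takes a point from camera to world coordinates). Camera axes: x right, y up, looking along -z (the intrinsics and any distortion apply to the point x, -y, -z); pixel columns grow to the right and rows downward; lengths in m; the calibration is good to about 2 mm. A picture is of the moment at which its call begins. There is no depth.
- ctrl.sign_off(): hands the job in; it is judged then, once.
The state is a dict: "time": time; "qpos": joint angles; "dq": joint speeds; "joint_efforts": joint torques, N m; "eef_pos": TCP position; "tcp_rot": TCP orientation; "contact_force": force on the tool from outside, world axes, zero at the start; "wrist_torque": the same for the moment, N m; "opening": opening from 0.0 (shut) to 1.0 (fully open); "finger_force": force on a finger pad.
Only numpy, scipy, OpenCV 4.12 (cv2) and the standard library are available. Lean on these libraries where they do the work, as an engineer would, in place of code of your own. Each camera call takes 0.05 s, during which the arm holds its last target. There are 200 camera calls.

## Working session

There is one attempt and no reset: what is moved stays moved. The work goes in short steps, Python scripts to look and compute and a tool call to move; the robot and the scene stay as the last step left them, time stands still between calls to the robot, and variables do not carry over. Pictures are saved under pics/ and viewed, at most 13 in all, crops included, and the job is handed in when it is done.

Besides the shell and the picture viewer there is one more tool, called after ">>>" as name(argument=value, ...), one argument or row to a line, values as JSON. send_rows: Moves the arm, as the interface text tells. Its arguments: {"type":"object","properties":{"moves":{"type":"string"},"newtons":{"type":"number"}},"required":["moves"]}

```bash
mkdir -p pics; ls; python3 - <<'E'
from plant import ctrl
import cv2,numpy as np
ims=[]
for n in ["scene","top","wrist"]:
    c=ctrl.read_camera(n); print(n,c["fovy"],c["cx"],c["cy"],c["distortion"],np.round(c["extrinsics"],3).tolist())
    cv2.imwrite(f"pics/{n}0.png",c["image"][...,::-1])
print(ctrl.get_state())
print(ctrl.finger_overhang)
E
```

```text
pics
scene 55.11176366658062 284.0237128046035 208.18243162163853 [0.02839405 0.         0.         0.         0.        ] [[-0.11, -0.611, 0.784, 1.12], [0.994, -0.085, 0.073, 0.092], [0.022, 0.787, 0.617, 0.569], [0.0, 0.0, 0.0, 1.0]]
top 55.999329273743186 286.8709881159836 207.52120441957544 [-0.07883033  0.          0.          0.          0.        ] [[-0.018, 0.994, -0.106, 0.395], [-1.0, -0.016, 0.022, 0.025], [0.02, 0.106, 0.994, 0.728], [0.0, 0.0, 0.0, 1.0]]
wrist 70.53540551718542 278.52068485292267 207.34626837785746 [-0.0040661  0.         0.         0.         0.       ] [[0.273, -0.915, -0.298, 0.107], [0.962, 0.259, 0.086, 0.671], [-0.001, -0.311, 0.951, 0.373], [0.0, 0.0, 0.0, 1.0]]
{'time': 0.15, 'qpos': array([ 1.14500647e+00,  2.87025840e-01,  1.57783806e+00,  1.84434196e-05,
        1.27860609e+00, -1.49993645e-01]), 'dq': array([ 0.00040858, -0.00235155, -0.00557019, -0.00070839,  0.00111998,
       -0.00036437]), 'joint_efforts': array([ 1.14573490e-03, -4.06602681e+01, -2.93140966e+01, -1.14994746e-04,
        3.91368216e-03, -8.43092689e-07]), 'eef_pos': array([0.1835723 , 0.6490549 , 0.24422389]), 'tcp_rot': array([ 1.37464056e-01,  9.90506311e-01, -8.97532417e-04, -2.74982999e-04]), 'contact_force': array([ 0.34250629, -0.28598205,  0.05291848]), 'wrist_torque': array([ 0.01606136, -0.02650646,  0.01720158]), 'finger_force': 0.0, 'opening': 1.0000159953674457}
0.014
```

View pics/top0.png

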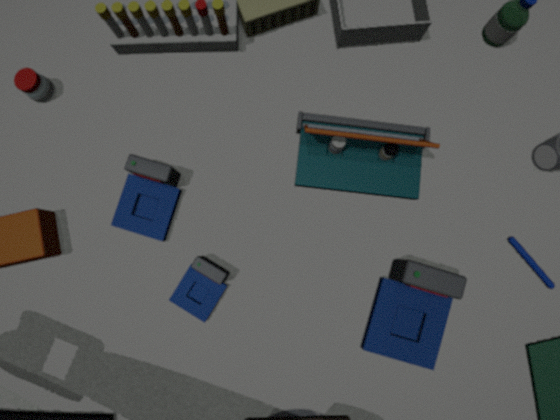

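View pics/scene0.png

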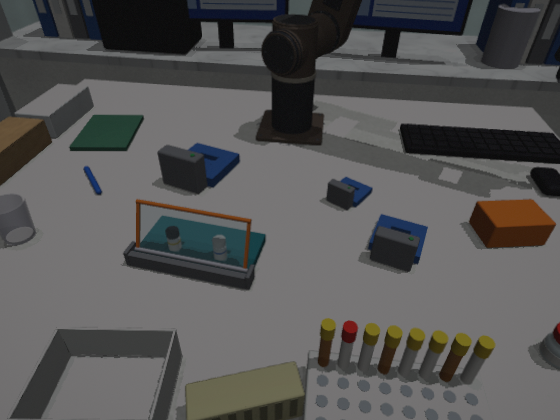

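The top view shows blue cradles at (147,207), (200,292) and (407,323). The station is at (360,150), with the white cap at (338,145) and the black cap at (388,151). Next I'll measure the cradle sizes, the station and the caps.

```bash
cat > h.py <<'E'
import cv2,numpy as np
from plant import ctrl
def rays(c,uv):
    f=210/np.tan(np.radians(c["fovy"])/2)
    K=np.array([[f,0,c["cx"]],[0,f,c["cy"]],[0,0,1.]])
    p=cv2.undistortPoints(np.float64(uv).reshape(-1,1,2),K,np.float64(c["distortion"])).reshape(-1,2)
    E=np.array(c["extrinsics"]); d=np.c_[p[:,0],-p[:,1],-np.ones(len(p))]@E[:3,:3].T
    return E[:3,3],d
def onz(c,uv,z):
    o,d=rays(c,uv); return (o+d*((z-o[2])/d[:,2])[:,None])[:,:2]
def proj(c,P):
    f=210/np.tan(np.radians(c["fovy"])/2)
    K=np.array([[f,0,c["cx"]],[0,f,c["cy"]],[0,0,1.]])
    E=np.array(c["extrinsics"]); q=(np.float64(P)-E[:3,3])@E[:3,:3]*[1,-1,-1]
    return cv2.projectPoints(q,np.zeros(3),np.zeros(3),K,np.float64(c["distortion"]))[0].reshape(-1,2)
def blobs(im,lo,hi,amin):
    h=cv2.cvtColor(im,cv2.COLOR_RGB2HSV); m=cv2.inRange(h,lo,hi)
    cs=cv2.findContours(m,cv2.RETR_EXTERNAL,cv2.CHAIN_APPROX_NONE)[0]
    return [k for k in cs if cv2.contourArea(k)>amin]
E
python3 - <<'E'
from h import *
c=ctrl.read_camera("top"); im=c["image"]
for nm,lo,hi in [("blue",(105,150,50),(125,255,255)),("teal",(80,120,40),(100,255,255))]:
    for k in blobs(im,lo,hi,400):
        w=onz(c,k.reshape(-1,2),.02).astype(np.float32)
        r=cv2.minAreaRect(w); print(nm,k.reshape(-1,2).mean(0).round(),np.round(r[0],4),np.round(r[1],4),r[2]); print(np.round(cv2.boxPoints(r),4).tolist())
E=[im[90:220,280:450],im[140:250,95:265]]
E=[cv2.resize(e,None,fx=4,fy=4,interpolation=cv2.INTER_CUBIC) for e in E]
cv2.imwrite("pics/st.png",np.clip(E[0][...,::-1].astype(int)*2,0,255))
for n,P in [("white",(338,140)),("black",(388,149))]: print(n,onz(c,[P],.06))
E
```

```text
blue [407. 324.] [ 0.2597 -0.2022] [0.1327 0.1315] 71.52816772460938
[[0.17630000412464142, -0.2442999929189682], [0.3009999990463257, -0.28600001335144043], [0.34310001134872437, -0.16009999811649323], [0.218299999833107, -0.11840000003576279]]
blue [198. 294.] [0.3218 0.1693] [0.0729 0.0737] 57.90584945678711
[[0.2712000012397766, 0.15790000557899475], [0.3336000144481659, 0.11879999935626984], [0.3723999857902527, 0.18060000240802765], [0.3098999857902527, 0.21969999372959137]]
blue [146. 207.] [0.4767 0.2649] [0.0991 0.098 ] 72.60971069335938
[[0.41510000824928284, 0.23229999840259552], [0.5087000131607056, 0.2029999941587448], [0.5382999777793884, 0.29760000109672546], [0.4447000026702881, 0.32690000534057617]]
teal [356. 168.] [ 0.5498 -0.1244] [0.2282 0.1068] 82.3890380859375
[[0.48170000314712524, -0.2303999960422516], [0.5875999927520752, -0.24459999799728394], [0.6177999973297119, -0.018400000408291817], [0.511900007724762, -0.00430000014603138]]
white [[ 0.58268458 -0.08097135]]
black [[ 0.56586066 -0.1685272 ]][ WARN:0@0.829] global loadsave.cpp:1063 imwrite_ Unsupported depth image for selected encoder is fallbacked to CV_8U.
```

View pics/st.png

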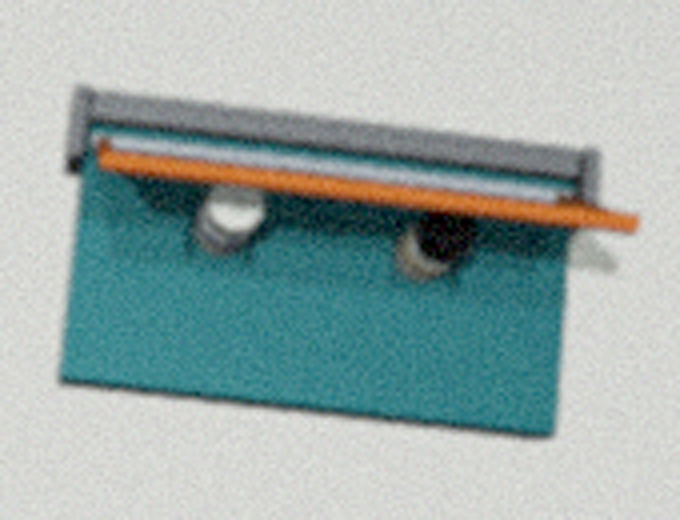

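The middle-sized cradle is the one at (147,207): its 99 x 98 mm matches the given 100, while the others measure 73 and 132. Its pocket is at (0.477, 0.265). The enlarged crop shows the black cap in the right-hand pocket (station y -48), which I compute at (0.568, -0.175). The white-capped vial is at (0.581, -0.080), and both match the cap rays. Now I'll move, starting with the transit.

>>> send_rows(
  moves="0 0 -0.006 -0.2 -0.07 0 1;0 0 -0.012 -0.4 -0.14 0 1;0 0 -0.018 -0.6 -0.21 0 1;0 0 -0.023 -0.8 -0.28 0 1;0 0 -0.023 -0.96 -0.35 0 1;0 0 -0.023 -0.96 -0.35 0 1",
)

```text
time: 0.95
eef_pos: [0.3512, 0.5284, 0.2451]
tcp_rot: [0.067, 0.998, -0.0, -0.0]
contact_force: [0.4, -0.1, 0.4]
opening: 1.001
finger_force: 0.0
```

>>> send_rows(
  moves="0 0 0 -0.2 -0.2 0 1;0 0 0 -0.4 -0.4 0 1;0 0 0 -0.6 -0.6 0 1;0 0 0 -0.86 -0.83 0 1;0 0 0 -0.86 -0.83 0 1",
)

```text
time: 1.58
eef_pos: [0.4999, 0.3408, 0.2453]
tcp_rot: [0.068, 0.998, -0.0, 0.0]
contact_force: [-0.3, 1.3, 0.8]
opening: 0.998
finger_force: 0.0
```

>>> send_rows(
  moves="0 0 0 -0.05 -0.22 0 1;0 0 0 -0.1 -0.46 0 1;0 0 0 -0.16 -0.7 0 1;0 0 0 -0.23 -0.93 0 1",
)

```text
time: 2.08
eef_pos: [0.5188, 0.1527, 0.2453]
tcp_rot: [0.065, 0.998, 0.0, -0.0]
contact_force: [0.1, 0.6, 0.3]
opening: 1.001
finger_force: 0.0
```

>>> send_rows(
  moves="0 0 0 0 -0.22 0 1;0 0 0 0 -0.44 0 1;0 0 0 0 -0.66 0 1;0 0 0 0 -0.86 0 1;0 0 0 0 -0.86 0 1",
)

```text
time: 2.7
eef_pos: [0.4968, -0.0186, 0.2454]
tcp_rot: [0.067, 0.998, 0.0, 0.0]
contact_force: [0.5, 0.3, -0.4]
opening: 1.002
finger_force: 0.0
```

>>> send_rows(
  moves="0 0 0 0 -0.22 0.1 1;0 0 0 0 -0.44 0.2 1;0 0 0 0 -0.66 0.3 1;0 0 0 0 -0.725 0.42 1;0 0 0 0 -0.725 0.42 1;0 0 0 0 -0.725 0.42 1",
)

```text
time: 3.45
eef_pos: [0.4788, -0.1605, 0.1621]
tcp_rot: [0.065, 0.998, 0.0, 0.0]
contact_force: [-0.6, 0.7, -0.4]
opening: 0.998
finger_force: 0.0
```

```bash
python3 - <<'E'
from h import *
c=ctrl.read_camera("wrist"); im=c["image"].copy()
s=ctrl.get_state(); print(s["time"],s["eef_pos"],s["tcp_rot"])
X=np.array([.991,-.132]);Y=np.array([.132,.991]);O=np.array([.5563,-.1253])
def st(x,y,z): return [*(O+x*X+y*Y),z]
P=[st(-.06,-.115,.02),st(-.06,.115,.02),st(.018,-.048,.06),st(.018,.048,.06),st(.018,-.048,.01)]
print(proj(c,P).round(1).tolist())
for p in proj(c,P): cv2.circle(im,tuple(int(v) for v in p),4,(255,0,255),1)
cv2.imwrite("pics/w1.png",im[...,::-1])
E
```

```text
3.5 [ 0.4790347  -0.1607531   0.16251281] [ 6.46306322e-02  9.97908846e-01 -1.84531198e-04  8.85033388e-04]
[[205.8, 210.3], [444.2, 210.7], [275.1, 304.9], [379.6, 305.0], [275.5, 276.0]]
```

View pics/w1.png

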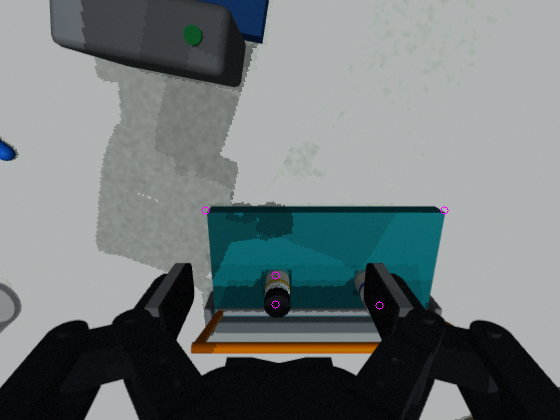

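The wrist view confirms the black cap at (277,304). That is within about 1 mm of the predicted circle at (275,305), and the station's front edge lies level at row 210. I'll descend in front of the flap.

>>> send_rows(
  moves="0 0 0 0 -0.01 0.15 1;0 0 0 0 -0.01 0.3 1;0 0 0 0 -0.01 0.45 1;0 0 0 0 -0.01 0.56 1;0 0 0 0 -0.01 0.62 1;0 0 0 0 -0.01 0.62 1;0 0 0 0 -0.01 0.62 1",
)

```text
time: 4.38
eef_pos: [0.4788, -0.1642, 0.0386]
tcp_rot: [0.065, 0.998, -0.001, 0.001]
contact_force: [-0.5, -0.2, 0.6]
opening: 1.002
finger_force: 0.0
```

>>> send_rows(
  moves="0 0 0 -0.06 0.005 0 1;0 0 0 -0.12 0.005 0 1;0 0 0 -0.18 0.005 0 1;0 0 0 -0.23 0.005 0 1;0 0 0 -0.28 0.005 0 1;0 0 0 -0.32 0.005 0 1;0 0 0 -0.36 0.005 0 1;0 0 0 -0.4 0.005 0 1;0 0 0 -0.43 0.005 0 1;0 0 0 -0.45 0.005 0 1;0 0 0 -0.45 0.005 0 1",
)

```text
time: 5.75
eef_pos: [0.5672, -0.1747, 0.0372]
tcp_rot: [0.066, 0.998, -0.0, -0.0]
contact_force: [-3.3, -0.1, 1.0]
opening: 1.0
finger_force: 0.0
```

```bash
python3 - <<'E'
from h import *
a=ctrl.read_camera("wrist")["image"]; b=ctrl.read_camera("scene")["image"]
s=ctrl.get_state(); print(s["eef_pos"],s["contact_force"])
b=cv2.resize(b[170:310,90:300],(630,420),interpolation=cv2.INTER_CUBIC)
a=cv2.resize(a[140:420,130:430],(630,588))[:,:]
cv2.imwrite("pics/c2.png",cv2.resize(np.hstack([cv2.resize(a,(400,374)),cv2.resize(b,(400,374))]),(800,374))[...,::-1])
E
```

```text
[ 0.56690111 -0.17467847  0.03719671] [-2.72327424 -0.11294489  1.16117337]
```

View pics/c2.png

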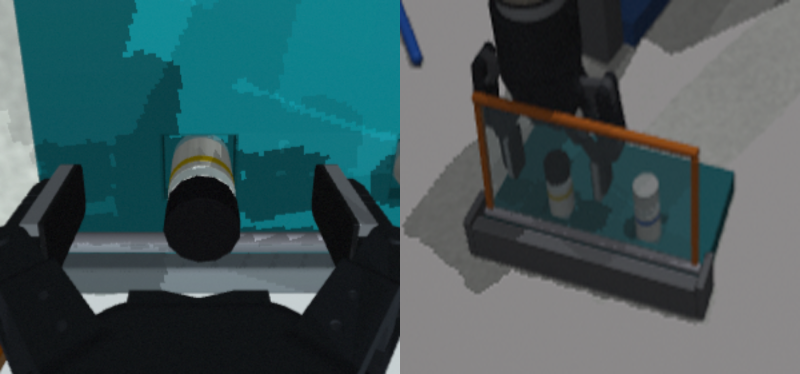

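The flap is held open by the hand at about 3 N. The black-capped vial is centred between the pads at crop (200,215), and the white one is clear of the fingers. Closing the gripper.

>>> send_rows(
  moves="0 0 0 0 0 0 0.4;0 0 0 0 0 0 0;0 0 0 0 0 0 -0.3;0 0 0 0 0 0 -0.6;0 0 0 0 0 0 -0.8;0 0 0 0 0 0 -0.8;0 0 0 0 0 0 -0.8;0 0 0 0 0 0 -0.8;0 0 0 0 0 0 -0.8",
  newtons=35,
)

```text
time: 6.98
eef_pos: [0.5671, -0.1747, 0.0374]
tcp_rot: [0.066, 0.998, -0.0, 0.0]
contact_force: [-2.2, 1.4, 1.3]
opening: 0.284
finger_force: 34.3
```

>>> send_rows(
  moves="0 0 0 0 0 -0.02 -0.8;0 0 0 0 0 -0.04 -0.8;0 0 0 0 0 -0.06 -0.8;0 0 0 0 0 -0.062 -0.8;0 0 0 0 0 -0.062 -0.8",
)

```text
time: 7.6
eef_pos: [0.5673, -0.1748, 0.0501]
tcp_rot: [0.066, 0.998, -0.0, 0.0]
contact_force: [-2.5, 0.7, 0.5]
opening: 0.288
finger_force: 34.3
```

```bash
python3 - <<'E'
from h import *
a=ctrl.read_camera("wrist")["image"]; b=ctrl.read_camera("scene")["image"]
s=ctrl.get_state(); print(s["eef_pos"],s["contact_force"])
cv2.imwrite("pics/c3.png",np.hstack([cv2.resize(a[140:420,130:430],(400,374)),cv2.resize(b[170:310,90:300],(400,374))])[...,::-1])
E
```

```text
[ 0.56726559 -0.1748155   0.0499828 ] [-2.37305061  0.84293598  1.17990965]
```

View pics/c3.png

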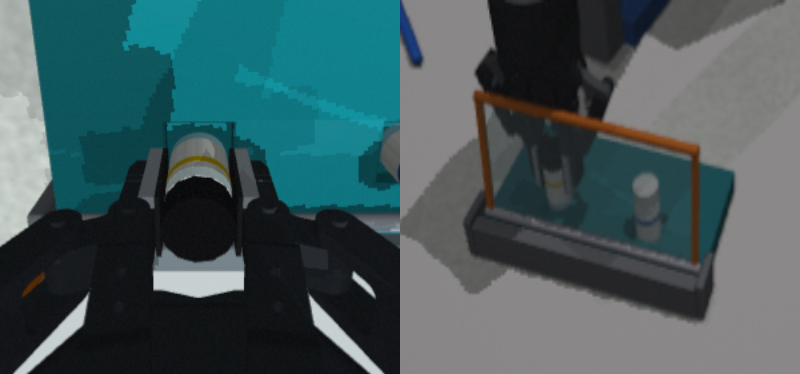

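The vial is gripped upright and has risen with the hand, and the flap is still open. I'll retreat level.

>>> send_rows(
  moves="0 0 0 0.04 0 0.004 -0.8;0 0 0 0.09 0 0.004 -0.8;0 0 0 0.14 0 0.004 -0.8;0 0 0 0.19 0 0.004 -0.8;0 0 0 0.24 0 0.004 -0.8;0 0 0 0.29 0 0.004 -0.8;0 0 0 0.34 0 0.004 -0.8;0 0 0 0.39 0 0.004 -0.8;0 0 0 0.44 0 0.004 -0.8;0 0 0 0.5 0 0.004 -0.8;0 0 0 0.52 0 0.004 -0.8;0 0 0 0.52 0 0.004 -0.8",
)

```text
time: 9.2
eef_pos: [0.4638, -0.1611, 0.049]
tcp_rot: [0.066, 0.998, -0.0, 0.0]
contact_force: [0.1, 0.7, 0.2]
opening: 0.281
finger_force: 34.3
```

>>> send_rows(
  moves="0 0 0 0 0 -0.15 -0.8;0 0 0 0 0 -0.3 -0.8;0 0 0 0 0 -0.45 -0.8;0 0 0 0 0 -0.6 -0.8;0 0 0 0 0 -0.6 -0.8;0 0 0 0 0 -0.6 -0.8",
)

```text
time: 9.95
eef_pos: [0.4636, -0.1608, 0.1679]
tcp_rot: [0.066, 0.998, 0.0, -0.001]
contact_force: [-0.4, -0.5, -1.6]
opening: 0.283
finger_force: 34.4
```

```bash
python3 - <<'E'
from h import *
a=ctrl.read_camera("wrist")["image"]; b=ctrl.read_camera("scene")["image"]
s=ctrl.get_state(); print(s["eef_pos"],s["contact_force"],s["tcp_rot"])
cv2.imwrite("pics/c4.png",np.hstack([cv2.resize(a[140:420,130:430],(400,374)),cv2.resize(b[120:300,90:360],(400,374))])[...,::-1])
E
```

```text
[ 0.46310493 -0.16055117  0.16707366] [-0.26281529 -0.13282622 -0.80180893] [ 6.55747966e-02  9.97846273e-01  7.56944875e-04 -1.47935750e-03]
```

View pics/c4.png

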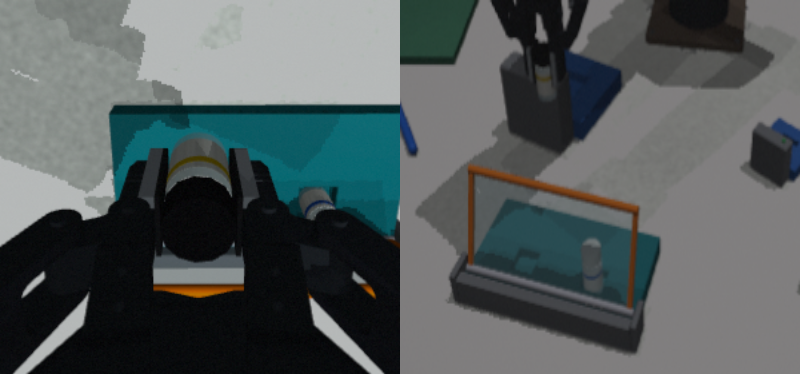

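The flap has sprung shut and the white vial is still standing. The black vial is held upright, so I'll carry it to the cradle.

>>> send_rows(
  moves="0 0 0 0.02 0.12 0 -0.8;0 0 0 0.03 0.28 0 -0.8;0 0 0 0.04 0.44 0 -0.8;0 0 0 0.06 0.6 0 -0.8;0 0 0 0.07 0.75 0 -0.8",
)

```text
time: 10.68
eef_pos: [0.4688, -0.0093, 0.1673]
tcp_rot: [0.066, 0.998, 0.0, -0.001]
contact_force: [0.7, -1.5, -0.9]
opening: 0.282
finger_force: 34.5
```

>>> send_rows(
  moves="0 0 0 0.02 0.16 0 -0.8;0 0 0 0.03 0.32 0 -0.8;0 0 0 0.05 0.48 0 -0.8;0 0 0 0.06 0.64 0 -0.8;0 0 0 0.07 0.75 0 -0.8",
)

```text
time: 11.3
eef_pos: [0.4746, 0.1412, 0.1673]
tcp_rot: [0.065, 0.998, -0.0, -0.001]
contact_force: [-0.3, 0.1, 0.2]
opening: 0.284
finger_force: 34.5
```

>>> send_rows(
  moves="0 0 0.007 0.02 0.16 0 -0.8;0 0 0.014 0.03 0.3 0 -0.8;0 0 0.02 0.05 0.44 0 -0.8;0 0 0.027 0.06 0.55 0 -0.8;0 0 0.027 0.07 0.62 0 -0.8;0 0 0.027 0.07 0.62 0 -0.8;0 0 0.027 0.07 0.62 0 -0.8",
)

```text
time: 12.18
eef_pos: [0.4777, 0.2642, 0.1684]
tcp_rot: [0.15, 0.989, -0.0, -0.0]
contact_force: [0.5, 0.3, -0.9]
opening: 0.284
finger_force: 34.5
```

```bash
python3 - <<'E'
from h import *
c=ctrl.read_camera("wrist"); a=c["image"].copy()
s=ctrl.get_state(); print(s["time"],s["eef_pos"],s["contact_force"],s["tcp_rot"])
X=np.array([.954,-.299]);Y=np.array([.299,.954]);O=np.array([.4767,.2649])
P=[[*(O+.05*i*X+.05*j*Y),.02] for i,j in [(-1,-1),(-1,1),(1,-1),(1,1)]]
P+=[[*(O+.02*i*X+.02*j*Y),.02] for i,j in [(-1,-1),(-1,1),(1,-1),(1,1)]]
q=proj(c,P)
for p in q: cv2.circle(a,tuple(int(v) for v in p),3,(255,0,255),1)
for k in blobs(c["image"],(105,120,40),(125,255,255),2000):
    r=onz(c,k.reshape(-1,2),.02); print(cv2.minAreaRect(r.astype(np.float32)))
cv2.imwrite("pics/c5.png",a[...,::-1])
E
```

```text
12.225 [0.47780011 0.26406214 0.16860086] [-0.99610133 -0.15082949  0.12488818] [ 1.50106890e-01  9.88669711e-01 -2.69021359e-04 -2.29196850e-04]
((0.4759390652179718, 0.26909327507019043), (0.09989467263221741, 0.10193800926208496), 72.30142974853516)
((0.3239292800426483, 0.17748603224754333), (0.07908377051353455, 0.07469470798969269), 57.89228439331055)
```

View pics/c5.png

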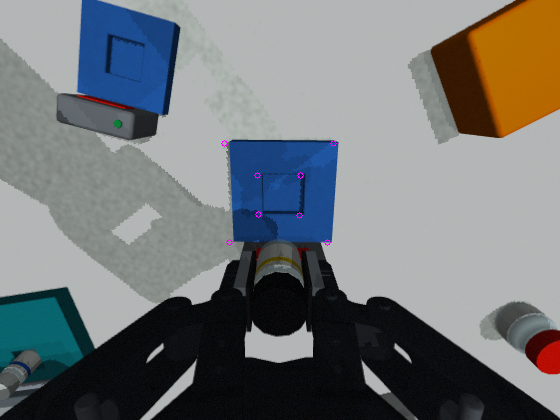

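The wrist view puts the pocket corners at (262,174) to (303,213), about 3 px to the right of my circles. I'll correct by about 2.5 mm, well within the 7.5 mm of play, and descend.

>>> send_rows(
  moves="0 0 0 0.012 0.015 0.12 -0.8;0 0 0 0.012 0.015 0.27 -0.8;0 0 0 0.012 0.015 0.4 -0.8;0 0 0 0.012 0.015 0.5 -0.8;0 0 0 0.012 0.015 0.54 -0.8;0 0 0 0.012 0.015 0.54 -0.8;0 0 0 0.012 0.015 0.54 -0.8",
)

```text
time: 13.1
eef_pos: [0.4773, 0.2684, 0.0621]
tcp_rot: [0.15, 0.989, 0.0, 0.001]
contact_force: [-0.4, 0.3, -0.3]
opening: 0.281
finger_force: 34.5
```

```bash
python3 - <<'E'
from h import *
c=ctrl.read_camera("wrist"); a=c["image"]; b=ctrl.read_camera("scene")["image"]
s=ctrl.get_state(); print(s["time"],s["eef_pos"],s["contact_force"],s["tcp_rot"])
e=s["eef_pos"]; print(proj(c,[e+[0,0,.023]]))
cv2.imwrite("pics/c6.png",np.hstack([cv2.resize(a[140:420,130:430],(400,374)),cv2.resize(b[170:310,320:470],(400,374))])[...,::-1])
E
```

```text
13.2 [0.47723762 0.26855949 0.06206798] [ 0.63174019  0.12294089 -0.79812896] [1.49886669e-01 9.88702617e-01 4.76878053e-04 9.45240175e-04]
[[278.71190837 308.78932634]]
```

View pics/c6.png

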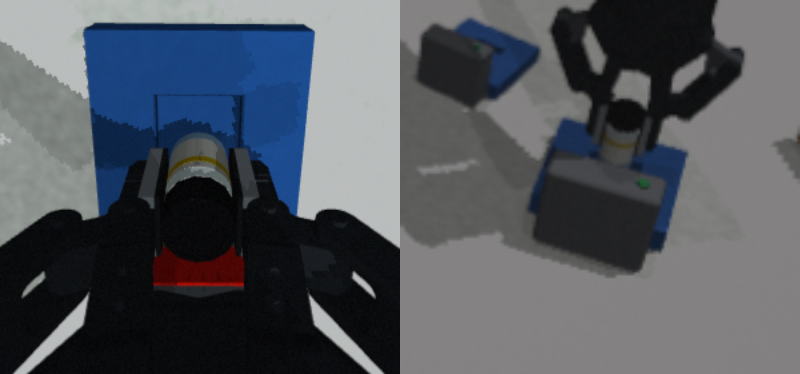

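The vial (crop column 198) sits midway between the pocket edges at 156 and 242. I'll lower it to contact.

>>> send_rows(
  moves="0 0 0 0 0 0.04 -0.8;0 0 0 0 0 0.08 -0.8;0 0 0 0 0 0.105 -0.8;0 0 0 0 0 0.115 -0.8;0 0 0 0 0 0.12 -0.8;0 0 0 0 0 0.123 -0.8;0 0 0 0 0 0.123 -0.8",
)

```text
time: 14.08
eef_pos: [0.4761, 0.2682, 0.0373]
tcp_rot: [0.15, 0.989, -0.001, -0.001]
contact_force: [-4.3, -2.5, 7.2]
opening: 0.282
finger_force: 35.2
```

>>> send_rows(
  moves="0 0 0 0 0 -0.004 -0.8;0 0 0 0 0 -0.004 -0.8",
)

```text
time: 14.32
eef_pos: [0.4769, 0.2685, 0.0374]
tcp_rot: [0.15, 0.989, 0.0, 0.001]
contact_force: [-0.8, 0.0, 0.6]
opening: 0.281
finger_force: 34.6
```

```bash
python3 - <<'E'
from h import *
c=ctrl.read_camera("wrist"); a=c["image"]; b=ctrl.read_camera("scene")["image"]
s=ctrl.get_state(); print(s["time"],s["eef_pos"],s["contact_force"],s["wrist_torque"])
cv2.imwrite("pics/c7.png",np.hstack([cv2.resize(a[140:420,130:430],(400,374)),cv2.resize(b[170:310,320:470],(400,374))])[...,::-1])
E
```

```text
14.425 [0.47689623 0.26849405 0.03736757] [-0.63216409  0.29950879  0.35700508] [ 0.01699899 -0.00090017 -0.03481886]
```

View pics/c7.png

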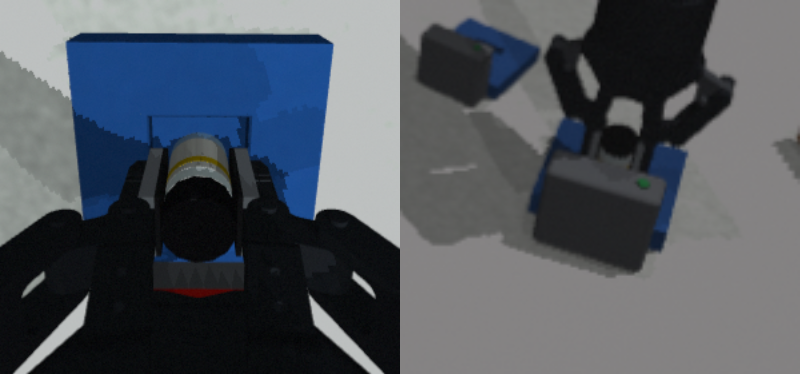

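The contact force is gone at TCP z 0.0374, the height it was gripped at, so the vial is resting on the pocket floor. Releasing and withdrawing straight up.

>>> send_rows(
  moves="0 0 0 0 0 0 -0.35;0 0 0 0 0 0 -0.2;0 0 0 0 0 0 0;0 0 0 0 0 0 0.2;0 0 0 0 0 0 0.4;0 0 0 0 0 0 0.4;0 0 0 0 0 -0.1 0.4;0 0 0 0 0 -0.25 0.4;0 0 0 0 0 -0.45 0.4;0 0 0 0 0 -0.65 0.4;0 0 0 0 0 -0.65 0.4;0 0 0 0 0 -0.65 0.4",
)

```text
time: 15.92
eef_pos: [0.4759, 0.2682, 0.1665]
tcp_rot: [0.15, 0.989, -0.0, -0.0]
contact_force: [0.3, -0.3, -0.8]
opening: 0.697
finger_force: 0.0
```

```bash
python3 - <<'E'
from h import *
a=ctrl.read_camera("wrist")["image"]; b=ctrl.read_camera("scene")["image"]
s=ctrl.get_state(); print(s["time"],s["eef_pos"],s["contact_force"])
cv2.imwrite("pics/c8.png",np.hstack([cv2.resize(a,(400,300)),cv2.resize(b[150:330,100:460],(400,300))])[...,::-1])
E
```

```text
16.025 [0.47537784 0.26794702 0.16528577] [ 0.42717649  0.33536889 -0.05603838]
```

View pics/c8.png

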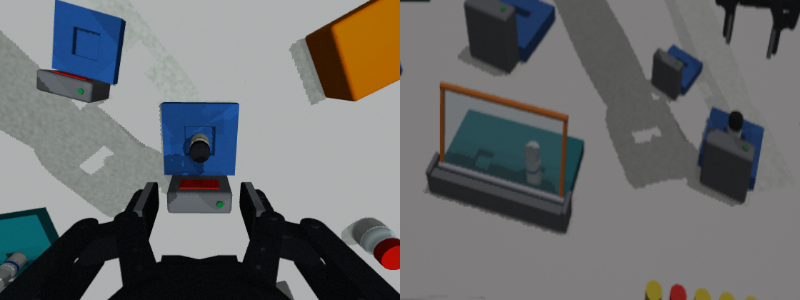

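The black-capped vial stands upright in the cradle pocket at (200,147). The flap is shut, the white vial is standing, and the hand is clear of everything.

```bash
python3 -c "
from plant import ctrl
print(ctrl.sign_off())"
```

```text
the job is handed in; nothing more can be done
None
```

The job is handed in: the black-capped vial stands upright in the pocket of the middle-sized blue cradle, the white-capped vial is still in its place, the flap has sprung shut, and the hand is clear, at about 16 s of the 45 s allowed.

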